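# Slim bottle back between the shakers

## Task

The slim squeeze bottle belongs in the steel condiment tray, between the two salt shakers, but they stand too close together. Slide the shakers apart along the tray, without lifting them out, until there is room, then take the slim bottle (not one of the fat ones) and stand it on the tray floor between them. Knock none of these three over, and leave them all standing upright in the tray.

Things in the scene. Friction and masses are not known exactly. Their poses are not given: they have to be found in the camera images.
- tray: Low open steel tray, fixed to the table, 74 x 196 mm outside and 16 mm high, inside 68 x 190 mm, floor 3 mm thick. A flat wire loop, 17 mm long, sticks out at each end. Origin: centre of its underside, on the table. Its long direction is its y axis (roughly left-right, turned by up to 0.3 rad), x is across it.
- shaker_left: Salt shaker, clear with a grey top, 90 mm high, 44 mm wide, in the tray on the +y (left) side of the other. Looks round but touches like a block 40 x 40 x 90 mm with sides along its x and y, within 0.1 rad of the tray's. 0.1 kg. Origin: centre of its underside. Slides on the tray floor. At the start the two centres are 47 to 55 mm apart, too near for the bottle.
- shaker_right: The other, equal salt shaker, 44 mm across (40 x 40 mm to the touch, sides along its x and y axes) and 90 mm high, standing in the tray at the -y (right) side of shaker_left. Origin: centre of its underside.
- slim_bottle: Slimmest and shortest of three loose squeeze bottles left of the tray, places swapped at random: 41 mm in diameter, 178 mm high (round body to 128 mm, then a cap 34 mm wide narrowing to a nozzle), 0.1 to 0.2 kg. The other two: 54 and 58 mm wide, about 190 mm high, over 80 mm off centre to centre. Origin: centre of its underside; z is its axis.

How it is judged:
By the outcome, as a careful person would: the job done as asked, in the order asked, and still so for the second after the job is handed in, with the robot touching nothing.
It also fails if it takes over 64 s, if anything falls off the work surface, if the arm or the gripper's body presses on something with over 40 N, if the wrist force passes 120 N, or if a joint passes its speed limit or range.

## Robot

A 6-joint arm with a two-finger parallel gripper is mounted at the origin on a cart in front of the work surface, level with it; the furniture and walls round the work are solid. World frame = base frame: x ahead of the robot, y to its left, z up, the work surface at z = 0. Lengths are in m, angles in rad, forces in N, time in s.
With the tool pointing down it reaches from about 0.35 to 0.85 m from the base axis. Payload 8.1 kg.
Tool frame: the origin (TCP) lies midway between the tips of the shut fingers; the grasp point (between the pads) lies robot.grip_depth behind it (robot.grip_depth is the distance from the TCP to the grasp point, in m); z points along the fingers, y is the line along which they close (so a half turn about z gives the same grasp; the last joint's range is limited). The gripper opens to 93 mm and grips with 3 to 60 N. Pads are 15 mm wide; open, the fingers measure 128 mm over their backs; the gripper's body (75 mm by 188 mm) begins 65 mm behind the grasp point.
Start: joints at [1.11, 0.13, 1.488, -0, 1.523, -0.085], TCP at [0.22, 0.558, 0.219] pointing down, gripper open.
Joint ranges: [-2.96, 2.96], [-0.89, 2.26], [0.02, 2.5], [-1.34, 4.48], [0, 2.73], [-2.66, 2.66]. Speed limits (rad/s): [2.39, 2.39, 2.79, 3.14, 3.14, 3.14].

## Interface

Orientations are given as a rotation vector (axis times angle).
In Python, from plant import robot gives the robot as it stands.
- The arm moves only by the tool carry_out, never from a script. Its argument "rows" is a list of rows, each a list of 6 numbers: the shift along the tool's x, y, z in m, then the turn, a rotation vector about the tool's x, y, z in degrees. A call has 1 to 12 rows; each row is the pose to reach, as a shift and turn from the pose commanded when the call began, along the tool's axes at that moment; what a row does not reach only later rows make up. A row lasts 1/8 s, in which the tool goes at most 62.5 mm and 10.7 degrees, less where a joint would pass 70% of its speed; a pose out of reach is approached as far as the arm can. A call with a gripper value outside its range is refused whole. "jaw" is the closure in counts, from 0 (fully open) to 255 (shut), set as the call begins (left out, the last holds). The fingers move at their own pace and stop on an object; "force" is the grip in N (left out, the last holds). Time passes only in rows, so rows that repeat a pose let the fingers close. It gives the time, the measured TCP pose, the force, the opening and the grip force at its end, in the units of the state.
- robot.read_state(): the state, without advancing time (a new reading comes with each control period).
- robot.read_camera(name): name is "scene" or "side" or "wrist"; returns the picture (384x512x3 uint8, red, green, blue); there is no depth.
- robot.camera_model(name): a dict with "fx", "fy", "cx", "cy" (pixels), "R" (3x3) and "t" (3): a world point X has camera coordinates R X + t; the wrist camera has in their place "mount" (4x4, takes a point from camera to tool coordinates, whose origin is the TCP and whose axes are the flange's). Camera axes: x right, y down, z forward; pixel columns grow to the right and rows downward; lengths in m; the calibration is good to about 2 mm. The wrist camera is an equidistant fisheye: a pixel r from the principal point sees the ray r / f radians off the axis. A picture is of the moment at which its call begins: read the wrist's pose just before it. camera_model takes no time and is no camera call.
- robot.close_job(): hands the job in; it is judged then, once.
Trained networks look in the newest picture that a camera, given by its name, has taken for a name from the list of things; names that differ only in an ending like _2 or _b are one class to them, and where a whole thing is asked for, a point or a joint stands for the part that bears it (a point fixed in the world has none). Each returns a list of dicts, best first, with "conf" (0 to 1); they miss things now and then, are a little off and sometimes report something else, mostly with a low value. They report only what shows in the picture. A call takes as long as a camera call.
- robot.outline_of(camera, target): "pixels" (384x512 bool, what is visible of it) and "pixel" ([column, row] in pixels, amid what is visible of it).
The state is a dict: "t": time; "q": joint angles; "dq": joint speeds; "joint_torque": joint torques, N m; "tool_pos": TCP position; "orientation": TCP orientation; "force": force on the tool from outside, world axes, zero at the start; "wrist_torque": the same for the moment, N m; "opening": finger opening in m; "gripper_force": force on a finger pad.
Only numpy, scipy, OpenCV 4.12 (cv2) and the standard library are available. Lean on these libraries where they do the work, as an engineer would, in place of code of your own. Each camera call takes 0.05 s, during which the arm holds its last target. There are 200 camera calls.

## Working session

There is one attempt and no reset: what is moved stays moved. The work goes in short steps, Python scripts to look and compute and a tool call to move; the robot and the scene stay as the last step left them, time stands still between calls to the robot, and variables do not carry over. Pictures are saved under pics/ and viewed, at most 10 in all, crops included, and the job is handed in when it is done.

Besides the shell and the picture viewer there is one more tool, called after "Call:" in YAML: its name, and indented under it one key for each argument. carry_out: Moves the arm, as the interface text tells. Its arguments: {"type":"object","properties":{"rows":{"type":"array"},"jaw":{"type":"number"},"force":{"type":"number"}},"required":["rows"]}

```bash
mkdir -p pics; ls; cat > h.py <<'E'
import numpy as np, cv2
from plant import robot
E
python3 - <<'E'
from h import *
s=robot.read_state(); print({k:np.round(v,3) for k,v in s.items()}); print('gd',robot.grip_depth)
ims=[]
for c in ['scene','side','wrist']:
    im=robot.read_camera(c); ims.append(im); m=robot.camera_model(c)
    print(c,{k:np.round(v,4).tolist() for k,v in m.items()})
    for t in ['tray','shaker_left','shaker_right','slim_bottle']:
        for d in robot.outline_of(c,t)[:3]:
            ys,xs=np.nonzero(d['pixels']); print(c,t,round(d['conf'],2),np.round(d['pixel']),xs.min(),xs.max(),ys.min(),ys.max())
            np.save(f'{c}_{t}_{round(d["conf"]*100)}.npy',d['pixels'])
pic=np.vstack([np.hstack(ims[:2]),np.hstack([ims[2],0*ims[2]])])
cv2.imwrite('pics/a.png',cv2.resize(pic[...,::-1],(800,600)))
E
```

```text
pics
{'t': np.float64(0.0), 'q': array([ 1.11 ,  0.131,  1.489,  0.   ,  1.523, -0.085]), 'dq': array([ 0.   ,  0.001,  0.   , -0.001, -0.002, -0.001]), 'joint_torque': array([-2.0000e-03, -5.5984e+01, -4.9176e+01,  7.7000e-02,  3.5000e-02,
       -0.0000e+00]), 'tool_pos': array([0.22 , 0.558, 0.218]), 'orientation': array([-5.870e-01, -3.086e+00,  3.000e-03]), 'force': array([-0.474,  0.302, -0.859]), 'wrist_torque': array([ 0.027,  0.002, -0.057]), 'gripper_force': np.float64(0.0), 'opening': np.float64(0.093)}
gd 0.0188
scene {'fx': 454.3154, 'fy': 454.3154, 'cx': 252.099, 'cy': 192.6123, 'R': [[0.8206, -0.5716, -0.0014], [-0.2587, -0.3692, -0.8926], [0.5097, 0.7328, -0.4509]], 't': [-0.3235, 0.1861, 0.5653]}
scene tray 0.66 [323. 230.] 279 386 194 258
scene shaker_left 0.71 [330. 199.] 316 341 179 230
scene shaker_right 0.84 [349. 218.] 334 360 191 242
scene slim_bottle 0.73 [219. 154.] 209 228 106 189
side {'fx': 489.5051, 'fy': 489.5051, 'cx': 258.0405, 'cy': 195.0585, 'R': [[0.8997, -0.4365, -0.0085], [-0.1604, -0.3124, -0.9363], [0.4061, 0.8437, -0.3511]], 't': [-0.3717, 0.1599, 0.7353]}
side tray 0.64 [321. 244.] 283 374 212 266
side tray 0.34 [236. 173.] 226 245 127 205
side shaker_left 0.74 [320. 216.] 313 334 194 242
side shaker_right 0.79 [341. 231.] 325 349 203 254
side shaker_right 0.42 [322. 216.] 314 334 194 242
side slim_bottle 0.95 [235. 171.] 226 244 126 205
wrist {'fx': 297.3186, 'fy': 297.3186, 'cx': 249.5536, 'cy': 192.3983, 'mount': [[0.0008, -0.954, -0.2999, 0.0842], [1.0, 0.0005, 0.0011, -0.0012], [-0.0009, -0.2999, 0.954, -0.1665], [0.0, 0.0, 0.0, 1.0]]}
wrist tray 0.42 [136. 348.] 134 140 344 358
```

View pics/a.png

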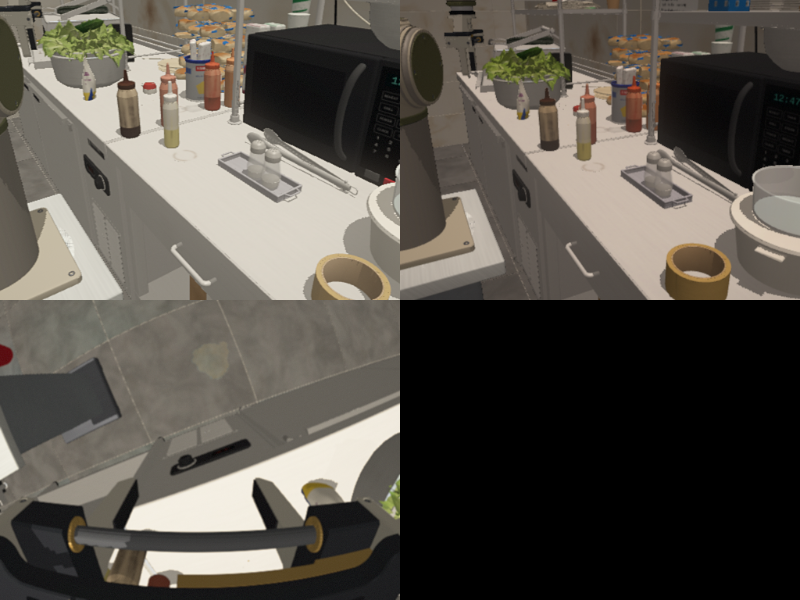

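The scene and side pictures show the slim yellowish bottle (scene 219,154), the tray with two shakers (scene 323,230), and the microwave behind them. I'll fit the poses to the silhouettes next.

```bash
cat >> h.py <<'E'
from scipy.optimize import minimize
CM={c:robot.camera_model(c) for c in ['scene','side']}
def proj(c,P):
    m=CM[c]; X=np.asarray(P)@np.array(m['R']).T+np.array(m['t']); return X[:,:2]/X[:,2:]*[m['fx'],m['fy']]+[m['cx'],m['cy']]
A=np.linspace(0,2*np.pi,24,endpoint=False); C=np.c_[np.cos(A),np.sin(A),0*A]
def ring(x,y,r,z): return C*r+[x,y,z]
S=4
def fill(c,parts):
    im=np.zeros((384*S,512*S),np.uint8)
    for P in parts: cv2.fillConvexPoly(im,cv2.convexHull(np.round((proj(c,P)+.5)*S).astype(np.int32)),255)
    return cv2.resize(im,(512,384),interpolation=cv2.INTER_AREA)/255.
def seg(x,y,pr): return [np.r_[ring(x,y,a,h),ring(x,y,b,k)] for (a,h),(b,k) in zip(pr,pr[1:])]
def shaker(x,y): return seg(x,y,[(.022,.003),(.022,.093)])
def bottle(x,y,z=0): return seg(x,y,[(.0205,z),(.0205,z+.128),(.017,z+.130),(.012,z+.15),(.004,z+.178)])
def traypts(x,y,a,hx=.037,hy=.098,z=.016):
    R=np.array([[np.cos(a),-np.sin(a)],[np.sin(a),np.cos(a)]])
    q=np.array([[hx,hy],[hx,-hy],[-hx,-hy],[-hx,hy]])@R.T+[x,y]; return np.c_[q,np.full(4,z)]
def tray(x,y,a): return [np.r_[traypts(x,y,a),traypts(x,y,a,z=0)]]
def fit(model,masks,x0,occ={},cams=('scene','side'),step=.01):
    def f(p):
        e=0
        for c in cams:
            r=fill(c,model(*p)); M=masks[c].astype(float); o=1-occ.get(c,np.zeros((384,512))).astype(float)
            e+=(np.abs(r-M)*o).sum()/M.sum()
        return e
    n=len(x0); best=None
    for s in (step,step/3):
        x=x0 if best is None else best.x
        best=minimize(f,x,method='Nelder-Mead',options=dict(initial_simplex=np.vstack([x]+[np.array(x)+np.eye(n)[i]*s*(1 if i<2 else 8) for i in range(n)]),xatol=2e-4,fatol=1e-4))
    return best.x,best.fun
def ground(c,px,z):
    m=CM[c];R=np.array(m['R']);o=-R.T@np.array(m['t']);d=R.T@[(px[0]-m['cx'])/m['fx'],(px[1]-m['cy'])/m['fy'],1]
    return o+d*(z-o[2])/d[2]
E
python3 - <<'E'
from h import *
L=lambda c,n:np.load(f'{c}_{n}.npy')
sr={'scene':L('scene','shaker_right_84'),'side':L('side','shaker_right_79')}
sl={'scene':L('scene','shaker_left_71'),'side':L('side','shaker_left_74')}
bo={'scene':L('scene','slim_bottle_73'),'side':L('side','slim_bottle_95')}
tr={'scene':L('scene','tray_66'),'side':L('side','tray_64')}
for cs in (('scene','side'),('scene',),('side',)):
    g=lambda m:ground('scene',[np.nonzero(m['scene'])[1].mean(),np.nonzero(m['scene'])[0].mean()],.045)[:2]
    r=fit(shaker,sr,g(sr),cams=cs); l=fit(shaker,sl,g(sl),sr,cams=cs)
    b=fit(bottle,bo,ground('scene',[219,154],.08)[:2],cams=cs)
    oc={c:sr[c]|sl[c] for c in sr}
    t=min((fit(tray,tr,[*((r[0]+l[0])/2),a],oc,cams=cs) for a in (-.25,0,.25)),key=lambda k:k[1])
    print(cs,'R',*r,'L',*l,'B',*b,'T',*t, 'dist',np.linalg.norm(r[0]-l[0]))
    if len(cs)==2: K=r,l,b,t
r,l,b,t=[k[0] for k in K]
out=[]
for c in ('scene','side'):
    im=robot.read_camera(c)[...,::-1].copy(); im=cv2.resize(im[90:280,200:400],None,fx=3,fy=3,interpolation=cv2.INTER_CUBIC)
    def pl(P,col): cv2.polylines(im,[np.round((proj(c,P)+.5-[200,90])*3*8).astype(np.int32)],True,col,1,cv2.LINE_AA,3)
    for s,col in((r,(0,0,255)),(l,(0,200,0))):
        pl(ring(*s,.022,.003),col);pl(ring(*s,.022,.093),col)
    pl(ring(*b,.0205,0),(255,0,0));pl(ring(*b,.0205,.128),(255,0,0)); pl(traypts(*t),(255,0,255));pl(traypts(*t,z=0),(255,0,255))
    out.append(im)
v=np.hstack(out); v=cv2.resize(v,None,fx=800/v.shape[1],fy=800/v.shape[1]) ; cv2.imwrite('pics/b.png',np.vstack([cv2.resize(o,(570,300)) for o in []]) if 0 else v)
cv2.imwrite('pics/c.png',out[0])
E
```

```text
('scene', 'side') R [ 0.53415886 -0.07669845] 0.7697667937107064 L [ 0.52659082 -0.04729032] 0.5997345857116828 B [0.46505858 0.22252956] 0.26112961461863193 T [ 0.53579832 -0.03532484  0.00313928] 0.16373187094855815 dist 0.030366319288107135
('scene',) R [ 0.5366407  -0.07726213] 0.4195430832883612 L [ 0.53683751 -0.03260186] 0.2945987467151809 B [0.46791992 0.22549882] 0.17972084263604743 T [ 0.53623784 -0.03527589 -0.00354147] 0.07094816008595219 dist 0.04466070098368122
('side',) R [ 0.5331041  -0.07667736] 0.33570691434468525 L [ 0.5261153  -0.05199685] 0.2806471467510771 B [0.46451934 0.22221162] 0.07908235920066349 T [ 0.53583371 -0.03520825  0.00395238] 0.09189732891256568 dist 0.02565094387192311
```

View pics/c.png

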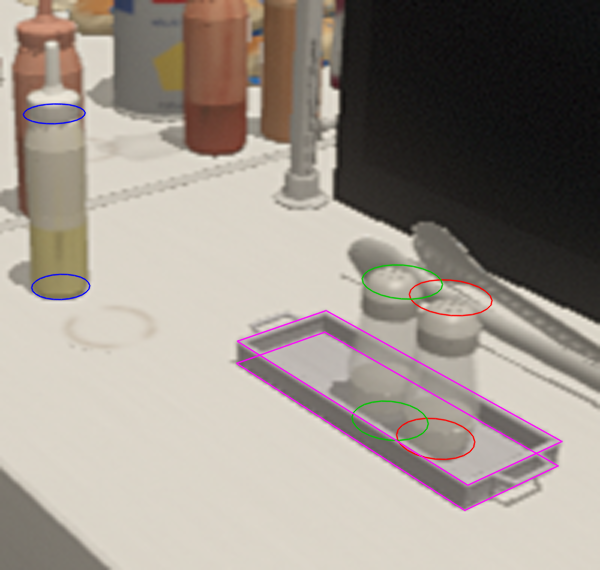

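The tray outline fits well (pixel corners in the crop: 238,342 to 560,441) and so does the bottle. The shakers taper, so the 44 mm cylinder model is wrong for them. I'll refit both jointly with a tapered shape.

```bash
cat > sh.py <<'E'
from h import *
def prof(x,y,rb,rt): return seg(x,y,[(rb,.003),(rb,.02),(rt,.07),(rt,.085),(rt*.6,.093)])
def two(x1,y1,x2,y2,rb=.021,rt=.016): return prof(x1,y1,rb,rt)+prof(x2,y2,rb,rt)
def fit2(M,x0):
    def f(p): return sum(np.abs(fill(c,two(*p))-M[c]).sum()/M[c].sum() for c in M)
    b=None
    for k in range(2):
        x=np.array(x0 if b is None else b.x)
        d=np.array([.008]*4+[-.003]*2)[:len(x)]
        b=minimize(f,x,method='Nelder-Mead',options=dict(initial_simplex=np.vstack([x]+[x+np.eye(len(x))[i]*d[i] for i in range(len(x))]),maxiter=400,xatol=1e-4,fatol=1e-4))
    return b.x,b.fun
def draw(c,p,box=(280,165,400,275),k=5):
    x0,y0,x1,y1=box
    im=robot.read_camera(c)[...,::-1].copy(); im=cv2.resize(im[y0:y1,x0:x1],None,fx=k,fy=k,interpolation=cv2.INTER_CUBIC)
    for (x,y),col in ((p[:2],(0,200,0)),(p[2:4],(0,0,255))):
        for r,z in((p[4],.003),(p[5],.085)): cv2.polylines(im,[np.round((proj(c,ring(x,y,r,z))+.5-[x0,y0])*k).astype(np.int32)],True,col,1,cv2.LINE_AA)
    return im
E
python3 - <<'E'
from sh import *
L=lambda c,n:np.load(f'{c}_{n}.npy')
M={'scene':(L('scene','shaker_right_84')|L('scene','shaker_left_71')).astype(float),'side':(L('side','shaker_right_79')|L('side','shaker_left_74')).astype(float)}
p,e=fit2(M,[.536,-.03,.536,-.08,.021,.016]); print(np.round(p,4),e,np.hypot(p[0]-p[2],p[1]-p[3]))
for c in M: print(c,np.round(fit2({c:M[c]},[.536,-.03,.536,-.08,.021,.016])[0],4))
im=np.vstack([draw('scene',p,k=4,box=(270,170,400,245)),draw('side',p,k=4,box=(270,185,400,260))]); cv2.imwrite('pics/d.png',im)
E
```

```text
[ 0.5349 -0.0304  0.5337 -0.0789  0.0195  0.0157] 0.2186699767977749 0.04853595355943589
scene [ 0.5352 -0.0318  0.5352 -0.079   0.0193  0.0157]
side [ 0.5339 -0.0302  0.5334 -0.0784  0.0194  0.0148]
```

View pics/d.png

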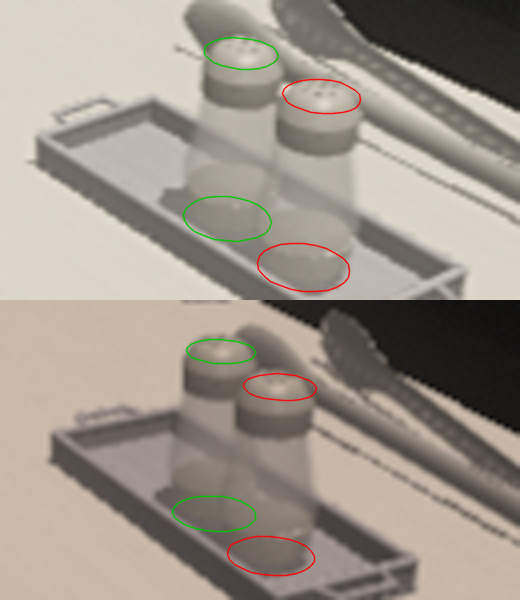

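The shaker fit agrees with the picture: spacing 48.5 mm, within the given 47–55 mm, green at left (240,55→227,218) and red at right. Next come the obstacle positions and the first-move offsets.

```bash
cat >> h.py <<'E'
from scipy.spatial.transform import Rotation as Ro
def goto(p,yaw,s=None):
    """shift in tool axes and turn (deg) to reach TCP p, pointing down, tool y at angle yaw"""
    s=s or robot.read_state(); R=Ro.from_rotvec(s['orientation'])
    y=np.array([np.cos(yaw),np.sin(yaw),0]);z=np.array([0,0,-1.]);x=np.cross(y,z)
    T=Ro.from_matrix(np.c_[x,y,z]); 
    return np.round(R.inv().apply(np.array(p)-s['tool_pos'])*1000,1),np.round(np.degrees((R.inv()*T).as_rotvec()),2)
E
python3 - <<'E'
from h import *
for n,px,z in [('mwcorner',(311.7,155),0),('mwfront',(400,196),0),('post',(300,156),0),('brownbase',(166,171),0),('redtip',(214,87),.19),('browntip',(160,89),.19),('bottle base',(219,186),0),('tongs',(318,172),.01),('tongs2',(345,166),.01)]:
    print(n,np.round(ground('scene',px,z),3))
print(goto([.5345,-.0304,.18],0)); print(goto([.5345,-.0304,.045],0))
s=robot.read_state();print(s['t'])
E
```

```text
mwcorner [0.738 0.237 0.   ]
mwfront [ 0.737 -0.031  0.   ]
post [0.71  0.249 0.   ]
brownbase [0.403 0.354 0.   ]
redtip [0.5   0.291 0.19 ]
browntip [0.401 0.34  0.19 ]
bottle base [0.461 0.219 0.   ]
tongs [0.666 0.136 0.01 ]
tongs2 [0.738 0.126 0.01 ]
(array([-508.4, -432.1,   38.7]), array([-0.  ,  0.  , 68.47]))
(array([-508.4, -432.1,  173.7]), array([-0.  ,  0.  , 68.47]))
0.95
```

Nothing is in the way: microwave face at x≈0.737, the other bottles more than 75 mm off. I'll move above the left shaker.

Call:
carry_out:
  rows:
    - [-0.03,-0.025,-0.03,0,0,6]
    - [-0.5084,-0.4321,-0.02,0,0,68.5]
    - [-0.5084,-0.4321,-0.02,0,0,68.5]
    - [-0.5084,-0.4321,-0.02,0,0,68.5]
    - [-0.5084,-0.4321,-0.02,0,0,68.5]
    - [-0.5084,-0.4321,-0.02,0,0,68.5]
    - [-0.5084,-0.4321,-0.02,0,0,68.5]
    - [-0.5084,-0.4321,-0.02,0,0,68.5]
    - [-0.5084,-0.4321,-0.02,0,0,68.5]
    - [-0.5084,-0.4321,-0.02,0,0,68.5]
    - [-0.5084,-0.4321,0.02,0,0,68.5]
    - [-0.5084,-0.4321,0.04,0,0,68.5]
  jaw: 0

```text
t: 2.45
tool_pos: [0.5355, -0.0336, 0.1777]
orientation: [2.225, 2.216, -0.0]
force: [-0.7, 1.7, 0.4]
opening: 0.0931
gripper_force: 0.0
```

```bash
python3 - <<'E'
from h import *
print(goto([.5345,-.0304,.045],0))
s=robot.read_state();print(s['t'],s['tool_pos'],s['q'])
im=robot.read_camera('wrist'); cv2.imwrite('pics/e.png',im[...,::-1])
E
```

```text
(array([  3.3,  -1. , 132.7]), array([ 0.03,  0.04, -0.23]))
2.45 [ 0.53545298 -0.03358392  0.17774363] [-1.57785219e-01 -1.92495833e-02  1.71840291e+00 -6.15217457e-04
  1.44185461e+00 -1.53661786e-01]
```

View pics/e.png

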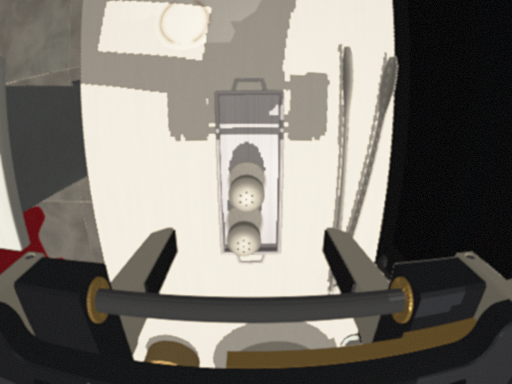

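The wrist picture shows the shaker tops at (246,196) for left and (243,240) for right, with the tray from row 92 to 252. I'll check these against the fit.

```bash
cat >> h.py <<'E'
WM=robot.camera_model('wrist'); MT=np.array(WM['mount'])
def wproj(P,s):
    R=Ro.from_rotvec(s['orientation']); X=R.inv().apply(np.atleast_2d(P)-s['tool_pos']); X=(X-MT[:3,3])@MT[:3,:3]
    rho=np.hypot(X[:,0],X[:,1]); th=np.arctan2(rho,X[:,2]); return X[:,:2]/rho[:,None]*th[:,None]*WM['fx']+[WM['cx'],WM['cy']]
def wground(px,z,s):
    d=np.array(px)-[WM['cx'],WM['cy']]; r=np.hypot(*d); th=r/WM['fx']; v=np.array([*(d/r*np.sin(th)),np.cos(th)])
    R=Ro.from_rotvec(s['orientation']).as_matrix(); v=R@MT[:3,:3]@v; o=R@MT[:3,3]+s['tool_pos']; return o+v*(z-o[2])/v[2]
E
python3 - <<'E'
from h import *
s=robot.read_state()
print('tcp',wproj(s['tool_pos'],s))
print('proj L,R',wproj([[.535,-.0304,.093],[.534,-.079,.093]],s).round(1))
print('L',wground((246,196),.091,s),'R',wground((243.5,240),.091,s))
for p in [(217,92),(283,92),(221,250),(280,250)]: print(p,wground(p,.016,s).round(4))
print(traypts(.536,-.0353,.003).round(4))
E
```

```text
tcp [[250.25006864 239.59846892]]
proj L,R [[252.5 195.4]
 [251.4 245.1]]
L [ 0.52924776 -0.03155978  0.091     ] R [ 0.52660878 -0.07471671  0.091     ]
(217, 92) [0.4973 0.0612 0.016 ]
(283, 92) [0.5681 0.061  0.016 ]
(221, 250) [ 0.4964 -0.1264  0.016 ]
(280, 250) [ 0.5693 -0.1264  0.016 ]
[[ 0.5727  0.0628  0.016 ]
 [ 0.5733 -0.1332  0.016 ]
 [ 0.4993 -0.1334  0.016 ]
 [ 0.4987  0.0626  0.016 ]]
```

Call:
carry_out:
  rows:
    - [0.002,-0.004,0.04,0,0,-0.2]
    - [0.003,-0.004,0.08,0,0,-0.2]
    - [0.003,-0.004,0.11,0,0,-0.2]
    - [0.003,-0.004,0.125,0,0,-0.2]
    - [0.003,-0.004,0.13,0,0,-0.2]
    - [0.003,-0.004,0.13,0,0,-0.2]

```text
t: 3.25
tool_pos: [0.5312, -0.0273, 0.0497]
orientation: [2.217, 2.224, 0.001]
force: [0.3, 0.0, -0.1]
opening: 0.0929
gripper_force: 0.0
```

Call:
carry_out:
  rows:
    - [0,0,0,0,0,0]
    - [0,0,0,0,0,0]
    - [0,0,0,0,0,0]
    - [0,0,0,0,0,0]
    - [0,0,0,0,0,0]
    - [0,0,0,0,0,0]
    - [0,0,0,0,0,0]
    - [0,0,0,0,0,0]
  jaw: 255
  force: 8

```text
t: 4.25
tool_pos: [0.5306, -0.0274, 0.0487]
orientation: [2.218, 2.225, 0.0]
force: [1.0, 0.1, -0.7]
opening: 0.0392
gripper_force: 8.0
```

Call:
carry_out:
  rows:
    - [0.005,0,0,0,0,0]
    - [0.012,0,0,0,0,0]
    - [0.02,0,0,0,0,0]
    - [0.028,0,0,0,0,0]
    - [0.036,0,0,0,0,0]
    - [0.043,0,0,0,0,0]
    - [0.048,0,0,0,0,0]
    - [0.05,0,0,0,0,0]
    - [0.05,0,0,0,0,0]
    - [0.05,0,0,0,0,0]

```text
t: 5.5
tool_pos: [0.5304, 0.0228, 0.0487]
orientation: [-2.218, -2.224, -0.001]
force: [-0.9, 0.7, 0.7]
opening: 0.0392
gripper_force: 8.0
```

Call:
carry_out:
  rows:
    - [0,0,0,0,0,0]
    - [0,0,0,0,0,0]
    - [0,0,0,0,0,0]
    - [0,0,0,0,0,0]
    - [0,0,-0.03,0,0,0]
    - [0,0,-0.07,0,0,0]
    - [0,0,-0.12,0,0,0]
    - [0,0,-0.12,0,0,0]
  jaw: 0

```text
t: 6.5
tool_pos: [0.5336, 0.0224, 0.174]
orientation: [2.213, 2.22, 0.009]
force: [0.2, 0.6, -0.6]
opening: 0.093
gripper_force: 0.0
```

```bash
python3 - <<'E'
from sh import *
s=robot.read_state(); print(s['t'],s['tool_pos'])
M={}
for c in ('side','scene'):
    im=robot.read_camera(c); m=np.zeros((384,512),bool)
    for t in ('shaker_left','shaker_right'):
        for d in robot.outline_of(c,t):
            if d['conf']>.3: print(c,t,d['conf'],d['pixel'],d['pixels'].sum()); m|=d['pixels']
    M[c]=m.astype(float)
p,e=fit2(M,[.532,.02,.532,-.078,.0195,.0157]); print(p.round(4),e)
print(goto([.53,p[3],.049],0))
w=robot.read_camera('wrist')[...,::-1]; k=draw('scene',p,k=4,box=(270,160,398,256))
cv2.imwrite('pics/f.png',np.vstack([k,w])[:, :]if 0 else cv2.resize(np.hstack([k,w]),(800,300)))
E
```

```text
6.5 [0.53361179 0.02243613 0.17397508]
side shaker_left 0.6 [308.0, 210.5] 897
side shaker_right 0.85 [340.8, 232.0] 1058
scene shaker_left 0.77 [310.5, 193.6] 1000
scene shaker_right 0.8 [350.7, 218.3] 1117
[ 0.5337  0.0191  0.5329 -0.0786  0.0203  0.0164] 0.21934753531420287
(array([-101.3,    0.8,  117.8]), array([-0.18, -0.01,  0.16]))
```

View pics/f.png

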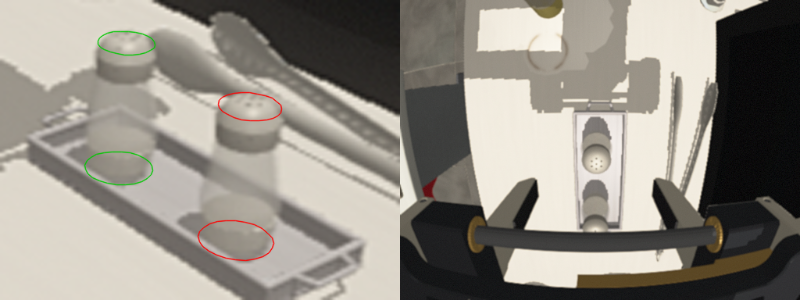

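The left shaker now stands at y≈+0.019 (crop 120,165) and the right one is unchanged. Next is the right shaker.

Call:
carry_out:
  rows:
    - [-0.03,0,0,0,0,0]
    - [-0.07,0,0,0,0,0]
    - [-0.1,0,0,0,0,0]
    - [-0.101,0,0,0,0,0]
    - [-0.101,0,0.03,0,0,0]
    - [-0.101,0,0.07,0,0,0]
    - [-0.101,0,0.1,0,0,0]
    - [-0.101,0,0.115,0,0,0]
    - [-0.101,0,0.12,0,0,0]
    - [-0.101,0,0.12,0,0,0]

```text
t: 8.15
tool_pos: [0.5313, -0.0783, 0.0494]
orientation: [2.217, 2.224, 0.001]
force: [-0.5, -0.4, -0.2]
opening: 0.0926
gripper_force: 0.0
```

Call:
carry_out:
  rows:
    - [0,0,0,0,0,0]
    - [0,0,0,0,0,0]
    - [0,0,0,0,0,0]
    - [0,0,0,0,0,0]
    - [0,0,0,0,0,0]
    - [0,0,0,0,0,0]
    - [0,0,0,0,0,0]
    - [0,0,0,0,0,0]
  jaw: 255
  force: 8

```text
t: 9.15
tool_pos: [0.5306, -0.0784, 0.0486]
orientation: [-2.218, -2.225, 0.0]
force: [-0.9, -0.4, 0.2]
opening: 0.0398
gripper_force: 8.0
```

Call:
carry_out:
  rows:
    - [-0.003,0,0,0,0,0]
    - [-0.007,0,0,0,0,0]
    - [-0.012,0,0,0,0,0]
    - [-0.016,0,0,0,0,0]
    - [-0.018,0,0,0,0,0]
    - [-0.018,0,0,0,0,0]
    - [-0.018,0,0,0,0,0]

```text
t: 10.02
tool_pos: [0.5307, -0.0964, 0.0486]
orientation: [-2.218, -2.225, 0.0]
force: [0.3, 0.1, -1.2]
opening: 0.0392
gripper_force: 8.0
```

Call:
carry_out:
  rows:
    - [0,0,0,0,0,0]
    - [0,0,0,0,0,0]
    - [0,0,0,0,0,0]
    - [0,0,0,0,0,0]
    - [0,0,-0.03,0,0,0]
    - [0,0,-0.07,0,0,0]
    - [0,0,-0.12,0,0,0]
    - [0,0,-0.175,0,0,0]
    - [0,0,-0.21,0,0,0]
    - [0,0,-0.21,0,0,0]
  jaw: 0

```text
t: 11.28
tool_pos: [0.5326, -0.0969, 0.2628]
orientation: [2.214, 2.22, 0.005]
force: [-0.2, 0.4, -0.9]
opening: 0.0928
gripper_force: 0.0
```

```bash
python3 - <<'E'
from sh import *
s=robot.read_state(); print(s['t'],s['tool_pos'])
M={};B={}
for c in ('side','scene'):
    im=robot.read_camera(c); m=np.zeros((384,512),bool)
    for t in ('shaker_left','shaker_right','slim_bottle'):
        for d in robot.outline_of(c,t)[:1]:
            print(c,t,round(d['conf'],2),d['pixel'],d['pixels'].sum())
            if t=='slim_bottle': B[c]=d['pixels']
            else: m|=d['pixels']
    M[c]=m.astype(float)
p,e=fit2(M,[.532,.02,.532,-.096,.0195,.0157]); print(p.round(4),e)
b,e=fit(bottle,B,[.465,.222]); print('bottle',b,e)
print(goto([*b,.26],0))
E
```

```text
11.275 [ 0.53262656 -0.09690052  0.26284238]
side shaker_left 0.59 [307.7, 210.8] 882
side shaker_right 0.64 [346.2, 232.7] 1097
side slim_bottle 0.97 [236.2, 173.3] 1140
scene shaker_left 0.66 [311.7, 193.5] 958
scene shaker_right 0.94 [356.4, 224.2] 1187
[ 0.5334  0.0185  0.5351 -0.096   0.0203  0.0165] 0.2248305327424312Traceback (most recent call last):
  File "<stdin>", line 13, in <module>
  File "h.py", line 31, in fit
    best=minimize(f,x,method='Nelder-Mead',options=dict(initial_simplex=np.vstack([x]+[np.array(x)+np.eye(n)[i]*s*(1 if i<2 else 8) for i in range(n)]),xatol=2e-4,fatol=1e-4))
    res = _minimize_neldermead(fun, x0, args, callback, bounds=bounds,
                               **options)
    fsim[k] = func(sim[k])
              ~~~~^^^^^^^^
    fx = function(np.copy(x), *(wrapper_args + args))
  File "h.py", line 25, in f
    r=fill(c,model(*p)); M=masks[c].astype(float); o=1-occ.get(c,np.zeros((384,512))).astype(float)
                           ~~~~~^^^
KeyError: 'scene'
```

Call:
carry_out:
  rows:
    - [0.03,-0.005,-0.005,0,0,0]
    - [0.085,-0.018,-0.01,0,0,0]
    - [0.14,-0.03,-0.01,0,0,0]
    - [0.195,-0.04,-0.01,0,0,0]
    - [0.25,-0.053,-0.01,0,0,0]
    - [0.3,-0.063,-0.01,0,0,0]
    - [0.319,-0.067,-0.01,0,0,0]
    - [0.319,-0.067,-0.01,0,0,0]
    - [0.319,-0.067,-0.01,0,0,0]
    - [0.319,-0.067,-0.01,0,0,0]

```text
t: 12.92
tool_pos: [0.4631, 0.2214, 0.2685]
orientation: [2.22, 2.223, -0.0]
force: [-0.1, 0.1, -0.7]
opening: 0.093
gripper_force: 0.0
```

```bash
python3 - <<'E'
from h import *
s=robot.read_state(); im=robot.read_camera('wrist')
print(s['t'],s['tool_pos'],s['dq'].round(3))
print('expected tip,body top', wproj([[.464,.222,.178],[.464,.222,.128]],s).round(1))
for d in robot.outline_of('wrist','slim_bottle')[:2]:
    print(d['conf'],d['pixel'],d['pixels'].sum())
print(goto([.464,.222,.099],0))
cv2.imwrite('pics/g.png',im[...,::-1])
E
```

```text
12.925 [0.46312649 0.22136241 0.26853303] [ 0.001 -0.001 -0.002  0.001 -0.003  0.001]
expected tip,body top [[251.  194.3]
 [250.8 180. ]]
0.94 [251.0, 176.8] 1588
(array([  0.5,   0.9, 169.7]), array([0.  , 0.01, 0.08]))
```

View pics/g.png

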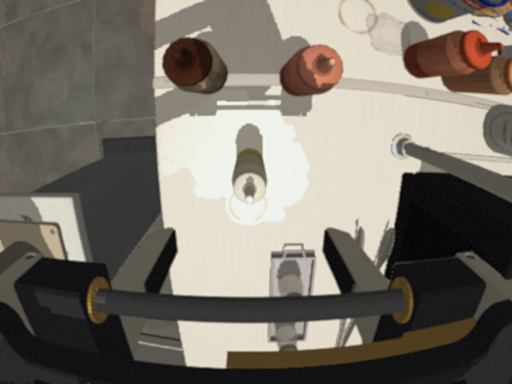

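The wrist picture shows the slim bottle's nozzle at about (249,192), against an expected (251,194), with the fat bottles at rows around 65. It is aligned, so I'll descend and grip.

Call:
carry_out:
  rows:
    - [0,0,0.03,0,0,0]
    - [0,0,0.07,0,0,0]
    - [0,0,0.11,0,0,0]
    - [0,0,0.14,0,0,0]
    - [0,0,0.16,0,0,0]
    - [0,0,0.169,0,0,0]
    - [0,0,0.169,0,0,0]
    - [0,0,0.169,0,0,0]

```text
t: 14.02
tool_pos: [0.4636, 0.2226, 0.1008]
orientation: [2.218, 2.224, 0.003]
force: [0.3, -0.6, 0.2]
opening: 0.0929
gripper_force: 0.0
```

Call:
carry_out:
  rows:
    - [0,0,0,0,0,0]
    - [0,0,0,0,0,0]
    - [0,0,0,0,0,0]
    - [0,0,0,0,0,0]
    - [0,0,0,0,0,0]
    - [0,0,0,0,0,0]
    - [0,0,0,0,0,0]
    - [0,0,0,0,0,0]
  jaw: 255
  force: 15

```text
t: 15.02
tool_pos: [0.4628, 0.2224, 0.0996]
orientation: [-2.218, -2.225, 0.0]
force: [-0.1, 0.5, -0.2]
opening: 0.0403
gripper_force: 15.0
```

Call:
carry_out:
  rows:
    - [0,0,-0.01,0,0,0]
    - [0,0,-0.035,0,0,0]
    - [0,0,-0.07,0,0,0]
    - [0,0,-0.105,0,0,0]
    - [0,0,-0.13,0,0,0]
    - [0,0,-0.14,0,0,0]
    - [0,0,-0.14,0,0,0]

```text
t: 15.9
tool_pos: [0.463, 0.2225, 0.24]
orientation: [2.218, 2.224, 0.001]
force: [0.1, -0.8, -2.6]
opening: 0.0401
gripper_force: 15.0
```

Call:
carry_out:
  rows:
    - [-0.012,0.003,0,0,0,0]
    - [-0.04,0.01,0,0,0,0]
    - [-0.075,0.02,0,0,0,0]
    - [-0.11,0.03,0,0,0,0]
    - [-0.145,0.04,0,0,0,0]
    - [-0.18,0.05,0,0,0,0]
    - [-0.215,0.06,0,0,0,0]
    - [-0.243,0.067,0,0,0,0]
    - [-0.257,0.07,0,0,0,0]
    - [-0.261,0.07,0,0,0,0]
    - [-0.261,0.07,0,0,0,0]
    - [-0.261,0.07,0,0,0,0]

```text
t: 17.4
tool_pos: [0.5334, -0.0375, 0.2396]
orientation: [-2.217, -2.226, -0.0]
force: [0.2, 0.4, -2.4]
opening: 0.0406
gripper_force: 15.0
```

```bash
python3 - <<'E'
from sh import *
s=robot.read_state(); print(s['t'],s['tool_pos'],s['opening'],s['gripper_force'],s['force'])
for c in ('side','scene'):
    im=robot.read_camera(c)
    ds=robot.outline_of(c,'slim_bottle')
    if ds:
        ys,xs=np.nonzero(ds[0]['pixels']);b=ys>ys.max()-12; print(c,ds[0]['conf'],'bottom row',ys.max(),'cols',xs[b].min(),xs[b].max())
    P=ring(s['tool_pos'][0],s['tool_pos'][1],.0205,s['tool_pos'][2]-.0996); q=proj(c,P); print('expected',q[:,1].max().round(1),q[:,0].min().round(1),q[:,0].max().round(1))
print(goto([.533,-.0385,.1026],0))
cv2.imwrite('pics/h.png',cv2.resize(im[60:280,220:440,::-1],None,fx=2.6,fy=2.6))
E
```

```text
17.4 [ 0.53342728 -0.03749433  0.23964552] 0.04055314518212731 14.999566823244095 [ 0.17143869  0.43500061 -2.40945387]
side 0.56 bottom row 173 cols 318 342
expected 173.3 315.8 339.0
scene 0.87 bottom row 160 cols 325 350
expected 159.0 321.9 347.2
(array([ -0.7,  -0.6, 137.1]), array([ 0.01, -0.  ,  0.22]))
```

View pics/h.png

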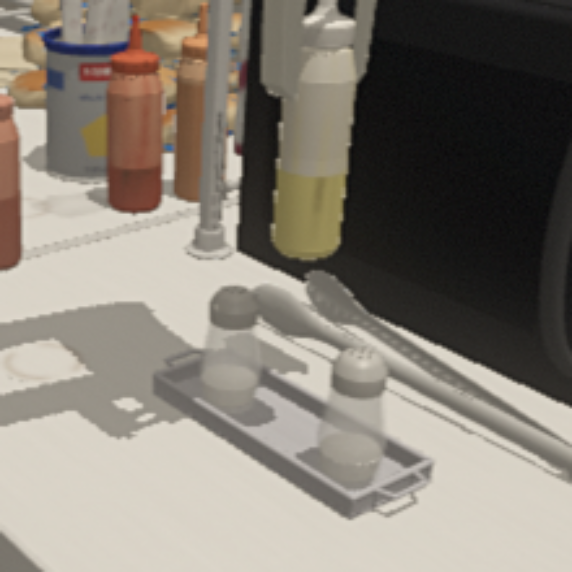

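The bottle hangs about 140 mm above the tray, with the shakers spread on both sides of it. I'll check its tilt and offset.

```bash
python3 - <<'E'
from sh import *
s=robot.read_state(); z0=s['tool_pos'][2]-.0996; x,y=s['tool_pos'][:2]
for c in ('side','scene'):
    robot.read_camera(c); ds=robot.outline_of(c,'slim_bottle')
    if not ds: continue
    m=ds[0]['pixels']; e=fill(c,bottle(x,y,z0))>.5
    for dz in (.02,.05,.08):
        r=int(round(proj(c,[[x,y,z0+dz]])[0,1])); f=lambda k:(np.nonzero(k[r])[0].min(),np.nonzero(k[r])[0].max())
        print(c,dz,'meas',f(m),'model',f(e))
    J=lambda d:(proj(c,[np.array([x,y,z0+.05])+d])-proj(c,[[x,y,z0+.05]]))[0].round(2)
    print('px per mm x,y',J(np.array([.001,0,0])),J(np.array([0,.001,0])))
E
```

```text
side 0.02 meas (np.int64(318), np.int64(341)) model (np.int64(317), np.int64(340))
side 0.05 meas (np.int64(319), np.int64(342)) model (np.int64(317), np.int64(341))
side 0.08 meas (np.int64(320), np.int64(343)) model (np.int64(318), np.int64(341))
px per mm x,y [ 0.48 -0.07] [-0.32 -0.13]
scene 0.02 meas (np.int64(326), np.int64(351)) model (np.int64(323), np.int64(349))
scene 0.05 meas (np.int64(327), np.int64(353)) model (np.int64(325), np.int64(350))
scene 0.08 meas (np.int64(329), np.int64(354)) model (np.int64(326), np.int64(352))
px per mm x,y [ 0.45 -0.11] [-0.44 -0.16]
```

No tilt, and the offset matches the known calibration bias. I'll lower it.

Call:
carry_out:
  rows:
    - [0,0,0.015,0,0,0]
    - [0,0,0.04,0,0,0]
    - [0,0,0.065,0,0,0]
    - [0,0,0.09,0,0,0]
    - [0,0,0.11,0,0,0]
    - [0,0,0.122,0,0,0]
    - [0,0,0.13,0,0,0]
    - [0,0,0.134,0,0,0]
    - [0,0,0.136,0,0,0]
    - [0,0,0.136,0,0,0]
    - [0,0,0.136,0,0,0]

```text
t: 19.18
tool_pos: [0.5339, -0.0384, 0.1042]
orientation: [2.218, 2.224, 0.001]
force: [-0.4, 0.1, -1.5]
opening: 0.0404
gripper_force: 15.0
```

Force has dropped slightly; I'll press down another millimetre and see.

Call:
carry_out:
  rows:
    - [0,0,0,0,0,0]
    - [0,0,0.0005,0,0,0]
    - [0,0,0.001,0,0,0]
    - [0,0,0.001,0,0,0]

```text
t: 19.68
tool_pos: [0.5335, -0.0384, 0.1026]
orientation: [-2.218, -2.225, 0.0]
force: [-0.5, 0.9, -1.6]
opening: 0.0403
gripper_force: 15.0
```

Call:
carry_out:
  rows:
    - [0,0,0.0005,0,0,0]
    - [0,0,0.001,0,0,0]
    - [0,0,0.001,0,0,0]
    - [0,0,0.001,0,0,0]

```text
t: 20.18
tool_pos: [0.5338, -0.0384, 0.1026]
orientation: [2.218, 2.224, 0.0]
force: [-3.3, 0.2, 6.7]
opening: 0.0404
gripper_force: 15.0
```

Contact with the floor. I'll release and rise.

Call:
carry_out:
  rows:
    - [0,0,-0.0005,0,0,0]
    - [0,0,-0.0005,0,0,0]
    - [0,0,-0.0005,0,0,0]
    - [0,0,-0.0005,0,0,0]
    - [0,0,-0.0005,0,0,0]
    - [0,0,-0.0005,0,0,0]
    - [0,0,-0.02,0,0,0]
    - [0,0,-0.05,0,0,0]
    - [0,0,-0.09,0,0,0]
    - [0,0,-0.14,0,0,0]
    - [0,0,-0.17,0,0,0]
    - [0,0,-0.17,0,0,0]
  jaw: 0

```text
t: 21.68
tool_pos: [0.5354, -0.0387, 0.2765]
orientation: [2.214, 2.22, 0.007]
force: [-0.0, 0.7, -0.6]
opening: 0.0929
gripper_force: 0.0
```

```bash
python3 - <<'E'
from h import *
s=robot.read_state(); print(s['t'],s['tool_pos'],s['opening'],s['force'])
a=[cv2.resize(robot.read_camera(c)[100:290,230:430,::-1],(400,380),interpolation=cv2.INTER_CUBIC) for c in('scene','side')]
cv2.imwrite('pics/i.png',np.hstack(a))
E
```

```text
21.675 [ 0.53536239 -0.03868078  0.27654637] 0.09294969064129815 [-0.01850414  0.71212836 -0.63104726]
```

View pics/i.png

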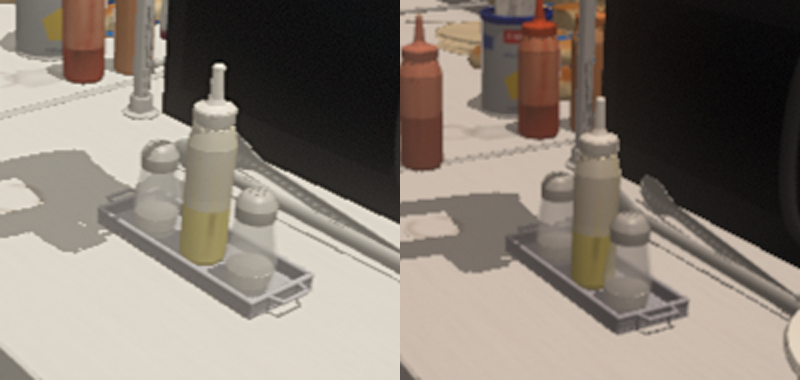

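The bottle stands upright in the tray at (205,255), with the shakers upright on either side at (158,225) and (252,285). The gripper is clear of everything.

```bash
python3 -c "
from plant import robot
print(robot.close_job())"
```

```text
the job is handed in; nothing more can be done
None
```

The shakers were slid apart and the slim bottle now stands between them on the tray floor, all three upright in the last pictures; I handed the job in at about 22 s and no verdict came back.

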